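# Slide a white viewing tile off its stack onto the viewing stage

## Robot

A 6-joint arm with a two-finger parallel gripper is mounted at the origin on the work surface. World frame = base frame: x ahead of the robot, y to its left, z up, the work surface at z = 0. Lengths are in m, angles in degrees, forces in N, time in s.
With the tool pointing down it reaches from about 0.35 to 0.875 m from the base axis. Payload 4.2 kg.
Tool frame: the origin (TCP) lies on the centre line of the jaws, within the pads' length; the fingertips stand 19 mm ahead of it and the grasp point (between the pads) is the TCP; z points along the fingers, y is the line along which they close (so a half turn about z gives the same grasp; the last joint's range is limited). The gripper opens to 87 mm and grips with 3 to 60 N. Pads are 19 mm wide; open, the fingers measure 117 mm over their backs; the gripper's body (75 mm by 190 mm) begins 51 mm behind the grasp point.
Start: joints at [-52.678, 22.042, 0.453, 0, -68.411, -14.817], TCP at [0.239, -0.577, 0.242] pointing down, gripper open.
Joint ranges: [-179.83, 179.83], [-69.29, 118.12], [-61.27, 80.66], [-181.25, 117.63], [-171.15, -9.14], [-177.46, 177.46]. Speed limits (degrees/s): [159.86, 159.86, 180, 180, 180, 180].

## Interface

Orientations are given as a 3x3 rotation matrix whose columns are the frame's x, y, z axes.
In Python, from station import sense, capture, finish_job, search_frame, masks_of gives the robot as it stands.
- The arm moves only by the tool drive_tool, never from a script. Its argument "rows" is a list of rows, each a list of 7 numbers: the opening in per cent of the stroke, from 0 (shut) to 100 (fully open), then the shift along the world's x, y, z in mm, then the turn, a rotation vector about the world's x, y, z in rad. In form: [[fingers, dx, dy, dz, wx, wy, wz], ...]. A call has 1 to 5 rows; each row shifts and turns the commanded pose from where the row before left it; what a row does not reach is not made up. A row lasts 1/12 s, in which the tool goes at most 41.7 mm and 7.16 degrees, less where a joint would pass 70% of its speed; a pose out of reach is approached as far as the arm can. A call is refused whole if a number of a shift passes 41.7 or a number of a turn 0.125, either way. A call with a gripper value outside its range is refused whole. The fingers move at their own pace and stop on an object; the grip force is fixed at half the most. Time passes only in rows, so rows that do not move let the fingers close. It gives the time, the measured TCP pose, the force, the opening and the grip force at its end, in the units of the state.
- sense(): the state, without advancing time (a new reading comes with each control period).
- capture(name): name is "scene" or "top" or "wrist"; returns a dict with "frame" (480x640x3 uint8, red, green, blue), "z_map" (480x640 float32, m along the optical axis (not along the pixel's ray), 0 where there is no reading), "fx", "fy", "cx", "cy" (pixels), "distortion" ([k1, k2, p1, p2, k3] as OpenCV has them; the pictures are not rectified), "R" (3x3) and "t" (3): a world point X has camera coordinates R X + t; the wrist camera has in their place "T_tool_cam" (4x4, takes a point from camera to tool coordinates, whose origin is the TCP and whose axes are the flange's). Camera axes: x right, y down, z forward; pixel columns grow to the right and rows downward; lengths in m; the calibration is good to about 2 mm. A picture is of the moment at which its call begins: read the wrist's pose just before it.
- finish_job(): hands the job in; it is judged then, once.
Trained networks look in a picture, given as the dict that the camera call returned (one of the last four; its "shot" number tells which), for a name from the list of things; names that differ only in an ending like _2 or _b are one class to them, and where a whole thing is asked for, a point or a joint stands for the part that bears it (a point fixed in the world has none). Each returns a list of dicts, best first, with "p" (0 to 1); they miss things now and then, are a little off and sometimes report something else, mostly with a low value. They report only what shows in the picture. A call takes as long as a camera call. They do not tell look-alikes from the thing itself.
- search_frame(label, picture): "xy" ([column, row] in pixels, amid what is visible of it).
- masks_of(label, picture): "region" (480x640 bool, what is visible of it) and "xy" ([column, row] in pixels, amid what is visible of it).
The state is a dict: "time_s": time; "joints": joint angles; "joint_velocities": joint speeds; "effort": joint torques, N m; "tcp_pos": TCP position; "ee_rot": TCP orientation; "wrist_force": force on the tool from outside, world axes, zero at the start; "moment": the same for the moment, N m; "gripper_width": opening from 0.0 (shut) to 1.0 (fully open); "gripper_force": force on a finger pad.
Only numpy, scipy, OpenCV 4.12 (cv2) and the standard library are available. Lean on these libraries where they do the work, as an engineer would, in place of code of your own. Each camera call takes 0.05 s, during which the arm holds its last target. There are 200 camera calls.

## Task

Lay a white tile for judging tea: slide the top tile of the white stack sideways across onto the viewing stage, never lifting it, and leave the tiles under it, the black stack and everything else on the bench as they are. Then slide it back squarely home against the stage's fence, central between the stage's two ends, keep it pressed there with 3 N or more for half a second so that it beds, and let go. Feel your way and never put more than 15 N on it: the porcelain chips.

Things in the scene. Friction and masses are not known exactly. Their poses are not given: they have to be found in the camera images.
- white_top: the top white tile, to be moved: a glazed white porcelain tile, 130 x 130 x 10 mm, about 0.36 kg. Origin under its centre, z up, x and y along its sides. It lies loose on two others, its underside 40 mm above the bench, a few mm and degrees out of line with them and the stage, 5 to 40 mm from the stage. Too wide to grip; a push of 1 to 2 N on its side edge slides it.
- white_middle: the second white tile, to be left in place: porcelain tile, 130 x 130 x 10 mm, about 0.36 kg. Origin under its centre, z up, x and y along its sides. Its top is 40 mm above the bench.
- white_bottom: the lowest white tile, to be left in place: porcelain tile, 130 x 130 x 10 mm, about 0.36 kg. Origin under its centre, z up, x and y along its sides. It lies on a 20 mm high wooden rack, 146 x 146 mm.
- black_top: the top tile of the black stack, which is not to be touched: black porcelain tile, 130 x 130 x 10 mm, about 0.36 kg. Origin under its centre, z up, x and y along its sides. The black stack has three tiles on a rack like the white one and stands at the other end of the stage; which stack is at which end varies.
- black_middle: second tile of the black stack, black porcelain tile, 130 x 130 x 10 mm, about 0.36 kg. Origin under its centre, z up, x and y along its sides. 
- black_bottom: lowest tile of the black stack, black porcelain tile, 130 x 130 x 10 mm, about 0.36 kg. Origin under its centre, z up, x and y along its sides. 
- stage: the viewing stage, a fixed grey slab between the two stacks, 210 mm deep (its x), 170 mm wide (its y). Origin under its centre at bench height; top 38 mm above the bench, 2 mm below the underside of the top tile on its stack. +x points away from the robot, to the fence; front and both y ends are open, a stack beyond each. A lamp bar, 63 mm high, stands 115 to 140 mm along +x.
- fence: the adjustable fence along the back of the stage: two fixed guide blocks (this origin is midway between them, on the stage top, 99 mm along stage +x) that carry a 170 mm long aluminium bar with a black rubber-clad sprung face towards the stage, 9 mm high. The bar is clamped at a setting that is not measured: its face stands 17 to 39 mm in front (-x) of this origin. The face gives 4 mm under 6 N, then is hard.
- bowl_a: loose white tasting bowl, 100 mm across, 50 mm high, origin under its centre; leave alone
- bowl_b: a second bowl like it; leave alone
- cup: loose white cup, 72 mm across, 62 mm high, origin under its centre; leave alone
- caddy: loose green tea can, 72 mm across, 95 mm high, origin under its centre; leave alone
- spoon: loose steel spoon, 170 mm long, origin near its middle; leave alone
- timer: loose white timer, 60 x 75 x 22 mm, origin under its centre; leave alone
There are look-alikes about, which are no part of the job. Leave any pink look-alike of the white_top alone.

How it is judged:
By the outcome, as a careful person would: the job done as asked, in the order asked, and still so for the second after the job is handed in, with the robot touching nothing.
It also fails if it takes over 58 s, if anything falls off the work surface, if the arm or the gripper's body presses on something with over 40 N, if the wrist force passes 120 N, or if a joint passes its speed limit or range.

## Working session

There is one attempt and no reset: what is moved stays moved. The work goes in short steps, Python scripts to look and compute and a tool call to move; the robot and the scene stay as the last step left them, time stands still between calls to the robot, and variables do not carry over. Pictures are saved under pics/ and viewed, at most 10 in all, crops included, and the job is handed in when it is done.

Besides the shell and the picture viewer there is one more tool, called after "Request:" by a JSON object that holds its "name" and its "arguments". drive_tool: Moves the arm, as the interface text tells. Its arguments: {"type":"object","properties":{"rows":{"type":"array"}},"required":["rows"]}

```bash
ls; mkdir -p pics
cat > h.py <<'E'
import numpy as np, cv2
from station import sense, capture, finish_job, search_frame, masks_of
def pts(c, uv, z=None):
    uv=np.array(uv,float).reshape(-1,1,2)
    K=np.array([[c['fx'],0,c['cx']],[0,c['fy'],c['cy']],[0,0,1]])
    n=cv2.undistortPoints(uv,K,np.array(c['distortion'])).reshape(-1,2)
    r=np.c_[n,np.ones(len(n))]
    R=np.array(c['R']);t=np.array(c['t']); o=-R.T@t; d=r@R
    if z is None:
        px=uv.reshape(-1,2).round().astype(int); dep=c['z_map'][px[:,1],px[:,0]]
        return o+d*dep[:,None]
    return o+d*((z-o[2])/d[:,2])[:,None]
E
cat > a.py <<'E'
from h import *
s=sense(); print(s['time_s'],s['tcp_pos'],s['wrist_force'],s['ee_rot'])
for n in ('top','scene'):
    c=capture(n); cv2.imwrite(f'pics/{n}0.png',c['frame'][:,:,::-1])
    print(n,np.array(c['R']).round(3).tolist(),c['t'])
    for l in ('white_top','black_top','stage','fence','bowl_a','cup','caddy','spoon','timer'):
        for m in masks_of(l,c)[:4]:
            if m['p']<.3: continue
            ys,xs=np.nonzero(m['region']); P=pts(c,np.c_[xs,ys]); 
            q=cv2.minAreaRect(np.c_[xs,ys].astype(np.float32))
            print(l,round(m['p'],2),m['xy'],len(xs),np.median(P,0).round(3),P.min(0).round(3),P.max(0).round(3),np.round(q[1]),round(q[2],1))
E
python3 a.py
```

```text
pics
0.0 [ 0.23906423 -0.57687481  0.24046509] [0.32014382 0.29946577 0.05963414] [[-9.23881467e-01 -3.82677718e-01 -8.94033790e-04]
 [-3.82678753e-01  9.23879422e-01  1.94562686e-03]
 [ 8.14313744e-05  2.13965633e-03 -9.99997708e-01]]
top [[0.022, -1.0, 0.021], [-0.993, -0.025, -0.113], [0.113, -0.019, -0.993]] [-0.02511353  0.53970412  1.13101391]
white_top 0.93 [371.2, 247.1] 2498 [ 0.543 -0.123  0.049] [ 0.408 -0.201 -0.007] [0.616 0.009 1.185] [51. 50.] 4.9
white_top 0.86 [367.8, 319.3] 2426 [ 0.345 -0.112  0.009] [ 0.278 -0.179 -0.003] [0.414 0.009 1.185] [49. 50.] 3.7
white_top 0.66 [278.0, 320.0] 2444 [0.345 0.118 0.009] [ 0.274  0.009 -0.004] [0.416 0.188 1.185] [50. 51.] 85.4
black_top 0.62 [234.3, 236.3] 2400 [0.553 0.24  0.049] [0.408 0.009 0.023] [0.623 0.305 1.185] [49. 50.] 1.9
stage 0.7 [306.1, 223.2] 6042 [0.595 0.059 0.038] [ 0.408 -0.033 -0.006] [0.747 0.152 1.185] [ 65. 103.] 3.6
stage 0.66 [174.4, 308.4] 553 [0.364 0.399 0.013] [ 0.251  0.009 -0.003] [0.408 0.445 1.185] [63. 19.] 63.4
fence 0.84 [305.5, 197.3] 421 [0.663 0.058 0.046] [ 0.652 -0.027  0.035] [0.684
[... 1993 characters left out ...]
3] [1.241 0.351 0.694] [33. 40.] 71.6
cup 0.58 [234.3, 167.0] 417 [ 0.309 -0.365  0.02 ] [ 0.264 -0.406 -0.   ] [ 0.334 -0.328  0.026] [29. 16.] 8.1
caddy 0.64 [545.8, 289.1] 2204 [0.494 0.46  0.071] [ 0.375  0.351 -0.003] [1.241 0.516 0.694] [43. 59.] 24.0
caddy 0.34 [123.5, 214.8] 1178 [ 0.632 -0.473  0.034] [ 0.59  -0.568 -0.003] [1.241 0.351 0.694] [33. 45.] 90.0
spoon 0.9 [513.1, 263.5] 564 [0.365 0.399 0.011] [ 0.26   0.351 -0.002] [1.241 0.435 0.694] [55. 20.] 57.4
timer 0.95 [238.3, 167.6] 397 [ 0.307 -0.365  0.02 ] [ 0.239 -0.411 -0.001] [ 0.334 -0.329  0.026] [29. 16.] 8.1
timer 0.36 [283.0, 246.0] 234 [ 0.589 -0.059  0.036] [ 0.481 -0.183  0.028] [1.241 0.351 0.694] [28. 78.] 78.0
```

Run:
```python
import cv2
a=cv2.imread('pics/top0.png')[170:370,200:440]; cv2.imwrite('pics/crop0.png',cv2.resize(a,(720,600),interpolation=2))
```

```text
(no output)
```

View pics/crop0.png

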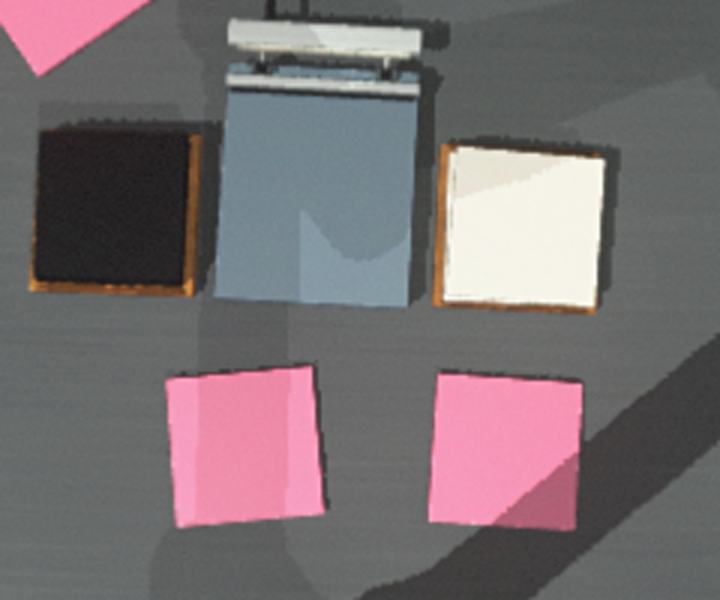

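View pics/scene0.png

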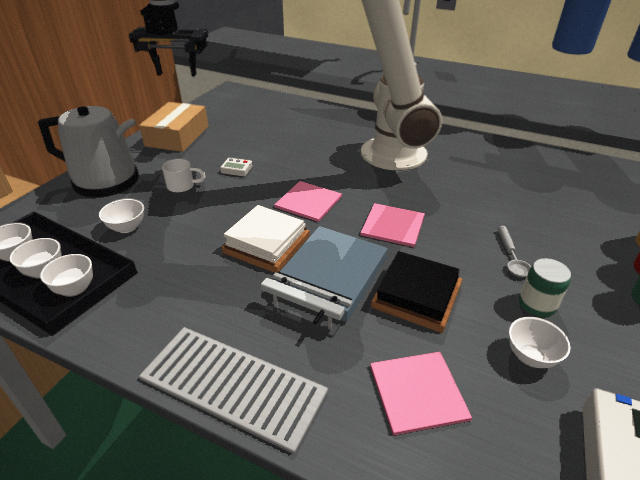

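Request:
{"name": "drive_tool", "arguments": {"rows": [[100,20,32.5,6,0,0,0.074],[100,20,32.5,6,0,0,0.074],[100,20,32.5,6,0,0,0.074],[100,20,32.5,6,0,0,0.074],[100,20,32.5,6,0,0,0.074]]}}

```text
time_s: 1.42
tcp_pos: [0.3398, -0.4134, 0.272]
ee_rot: [[-0.721, -0.693, 0.0], [-0.693, 0.721, -0.0], [-0.0, -0.0, -1.0]]
wrist_force: [1.0, -0.9, -0.3]
gripper_width: 1.002
gripper_force: 0.0
```

Request:
{"name": "drive_tool", "arguments": {"rows": [[100,20,32.5,6,0,0,0.074],[100,20,32.5,6,0,0,0.074],[100,20,32.5,6,0,0,0.074],[100,20,32.5,6,0,0,0.074],[100,20,32.5,6,0,0,0.074]]}}

```text
time_s: 1.83
tcp_pos: [0.4398, -0.2506, 0.3022]
ee_rot: [[-0.421, -0.907, 0.001], [-0.907, 0.421, -0.0], [-0.0, -0.001, -1.0]]
wrist_force: [-0.2, 0.0, 0.2]
gripper_width: 0.999
gripper_force: 0.0
```

Request:
{"name": "drive_tool", "arguments": {"rows": [[100,20,32.5,6,0,0,0.074],[100,20,32.5,6,0,0,0.074],[100,20,32.5,6,0,0,0.074],[100,20,32.5,6,0,0,0.074],[100,20,32.5,6,0,0,0.074]]}}

```text
time_s: 2.25
tcp_pos: [0.5398, -0.088, 0.3323]
ee_rot: [[-0.064, -0.998, 0.001], [-0.998, 0.064, 0.0], [-0.0, -0.001, -1.0]]
wrist_force: [1.4, 0.4, -1.2]
gripper_width: 0.999
gripper_force: 0.0
```

Request:
{"name": "drive_tool", "arguments": {"rows": [[100,20,32.5,6,0,0,0.074],[100,0,0,0,0,0,0],[100,0,0,0,0,0,0]]}}

```text
time_s: 2.5
tcp_pos: [0.56, -0.0556, 0.3372]
ee_rot: [[0.009, -1.0, -0.0], [-1.0, -0.009, 0.0], [-0.0, 0.0, -1.0]]
wrist_force: [-1.0, -0.6, -0.2]
gripper_width: 0.999
gripper_force: 0.0
```

```bash
cat >> h.py <<'E'
def wrist():
    s=sense(); c=capture('wrist'); T=np.array(c['T_tool_cam']); Rt=np.array(s['ee_rot']); p=np.array(s['tcp_pos'])
    Rw=Rt@T[:3,:3]; o=p+Rt@T[:3,3]; c['R']=Rw.T; c['t']=-Rw.T@o; return s,c
def edges(P,name=''):
    r=cv2.minAreaRect((P[:,:2]*1000).astype(np.float32)); print(name,'rect',np.round(r[0],1),np.round(r[1],1),round(r[2],2)); return r
E
python3 - <<'E'
from h import *
s,c=wrist(); print(s['time_s'],s['tcp_pos'],s['wrist_force'],np.round(s['ee_rot'],3).tolist(),np.array(s['joints']).round(1)); print(np.round(c['T_tool_cam'],3).tolist(),c['fx'],c['distortion'])
cv2.imwrite('pics/w1.png',c['frame'][:,:,::-1])
for l,z in (('white_top',.05),('stage',.038),('fence',.047),('black_top',.05)):
    for m in masks_of(l,c)[:2]:
        ys,xs=np.nonzero(m['region']); D=pts(c,np.c_[xs,ys]); P=pts(c,np.c_[xs,ys],z); k=abs(D[:,2]-z)<.006
        print(l,round(m['p'],2),m['xy'],len(xs),k.sum(),np.median(D[k],0).round(4)); 
        if k.sum()>50: edges(P[k])
E
```

```text
2.5 [ 0.56003539 -0.05560697  0.33724967] [-0.99266775 -0.56500956 -0.17509849] [[0.009, -1.0, -0.0], [-1.0, -0.009, 0.0], [-0.0, 0.0, -1.0]] [ 10.8  13.    1.2  -0.  -78.2 -10.3]
[[-0.001, -0.956, -0.295, 0.081], [1.0, -0.001, 0.0, 0.0], [-0.0, -0.295, 0.956, -0.143], [0.0, 0.0, 0.0, 1.0]] 389.7433189322709 [-0.08597072  0.          0.          0.          0.        ]
white_top 0.85 [202.0, 411.1] 1577 0 [nan nan nan]
white_top 0.82 [337.3, 129.9] 14885 14821 [ 0.5427 -0.1274  0.0501]
 rect [ 542.5 -123.9] [129.9 130. ] 86.45
stage 0.77 [290.3, 273.1] 23442 18456 [0.5683 0.0458 0.038 ]
 rect [580.7  51.4] [221.8 162.8] 0.31
fence 0.67 [230.5, 268.8] 1813 1656 [0.6621 0.0389 0.0468]
 rect [671.5  49. ] [157.2  37.3] 88.68
black_top 0.77 [320.0, 390.7] 3737 3722 [0.5572 0.2081 0.0499]
 rect [553.  222.7] [130.3  88.7] 0.56
  return _methods._mean(a, axis=axis, dtype=dtype,
  ret = um.true_divide(
```

View pics/w1.png

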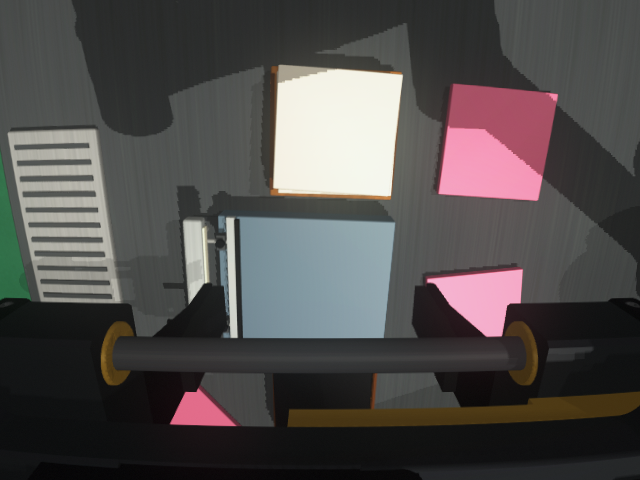

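```bash
cat > st.py <<'E'
from h import *
import sys
s,c=wrist(); print(s['tcp_pos'])
m=masks_of('stage',c)[0]['region']
hsv=cv2.cvtColor(c['frame'],cv2.COLOR_RGB2HSV)
ys,xs=np.nonzero(m); D=pts(c,np.c_[xs,ys]); P=pts(c,np.c_[xs,ys],.038)
k=(abs(D[:,2]-.038)<.004); P=P[k,:2]*1000
def fit(axis,sgn,lo,hi,w=4):
    o=1-axis; B=[]
    for b in np.arange(lo,hi,w):
        q=P[(P[:,o]>=b)&(P[:,o]<b+w),axis]
        if len(q)>5: B.append((b+w/2,sgn*np.max(sgn*q)))
    B=np.array(B)
    f=None;g=np.ones(len(B),bool)
    for _ in range(4):
        f=np.polyfit(B[g,0],B[g,1],1); r=B[:,1]-np.polyval(f,B[:,0]); g=abs(r)<max(1,1.5*np.std(r[g]))
    print('axis',axis,'angle',np.degrees(np.arctan(f[0])).round(2),'at',lo,hi,np.polyval(f,[lo,hi]).round(1),'rms',np.std(r[g]).round(2),g.sum(),len(g)); return f
fr=fit(1,-1,490,640); ff=fit(0,-1,-20,75); 
# corner
y=(fr[1]+fr[0]*ff[1])/(1-fr[0]*ff[0]); x=np.polyval(ff,y); print('corner',x,y)
a=np.arctan(-ff[0]*.5+fr[0]*.5); print('yaw',np.degrees(a)); ex=np.array([np.cos(a),np.sin(a)]);ey=np.array([-ex[1],ex[0]])
print('stage centre',np.array([x,y])+105*ex+85*ey)
# two-row dark rubber: print along-x gray profile at two ys
g=c['frame'].mean(2)
for yy in (0,60):
    L=np.array([[x_, yy/1000,.047] for x_ in np.arange(.625,.69,.002)])
    cam=(np.array(c['R'])@L.T).T+c['t']; uv=cv2.projectPoints(cam,np.zeros(3),np.zeros(3),np.array([[c['fx'],0,c['cx']],[0,c['fy'],c['cy']],[0,0,1]]),np.array(c['distortion']))[0].reshape(-1,2)
    print(yy,[(int(round(l[0]*1000)),int(g[int(round(v)),int(round(u))])) for l,(u,v) in zip(L,uv)])
t=capture('top'); f=cv2.imread('pics/top0.png')
# white tile & stage in top0
gray=f.astype(int); mn=gray.min(2)
wm=np.zeros(mn.shape,np.uint8); wm[215:275,340:410]=(mn[215:275,340:410]>140); 
n,l,stt,ce=cv2.connectedComponentsWithStats(wm); i=1+np.argmax(stt[1:,4]); yy,xx=np.nonzero(l==i); edges(pts(t,np.c_[xx,yy],.05),'top white')
b=((gray[:,:,0]-gray[:,:,2])>15).astype(np.uint8); n,l,stt,ce=cv2.connectedComponentsWithStats(b); i=1+np.argmax(stt[1:,4]); yy,xx=np.nonzero(l==i); edges(pts(t,np.c_[xx,yy],.038),'top stage blue')
E
python3 st.py
```

```text
[ 0.55859153 -0.05844082  0.33762992]
axis 1 angle -1.6 at 490 640 [-24.  -28.2] rms 0.36 38 38
axis 0 angle 0.7 at -20 75 [472.  473.2] rms 0.41 21 24
corner 471.98720586637126 -23.529324974539794
yaw -1.15001363542608
stage centre [578.67202113  59.34618524]
0 [(625, 140), (627, 139), (629, 139), (631, 138), (633, 138), (635, 138), (637, 137), (639, 137), (641, 137), (643, 136), (645, 136), (647, 136), (649, 135), (651, 100), (653, 53), (655, 43), (657, 42), (659, 152), (661, 209), (663, 208), (665, 209), (667, 209), (669, 73), (671, 45), (673, 34), (675, 38), (677, 37), (679, 35), (681, 118), (683, 170), (685, 170), (687, 171), (689, 166)]
60 [(625, 140), (627, 140), (629, 139), (631, 139), (633, 139), (635, 138), (637, 138), (639, 138), (641, 137), (643, 136), (645, 138), (647, 136), (649, 136), (651, 135), (653, 135), (655, 39), (657, 42), (659, 43), (661, 201), (663, 210), (665, 210), (667, 210), (669, 209), (671, 114), (673, 97), (675, 32), (677, 32), (679, 30), (681, 32), (683, 31), (685, 30), (687, 31), (689, 30)]
top white rect [ 541.9 -121.6] [136.9 134.9] 88.87
top stage blue rect [1082.8 -151.3] [ 414.9 1616. ] 2.94
```

Run:
```python
from h import *
for i in range(6):
    s,c=wrist(); j=s['joints']; print(s['time_s'],np.round(np.array(s['tcp_pos'])*1000,1),np.round(s['wrist_force'],1),np.round(j,2))
    m=masks_of('white_top',c)
    m=max(m,key=lambda q:q['p']*(abs(pts(c,[q['xy']],.05)[0,1]+.125)<.03))
    ys,xs=np.nonzero(m['region']); D=pts(c,np.c_[xs,ys]);k=abs(D[:,2]-.05)<.005; edges(pts(c,np.c_[xs,ys],.05)[k])
```

```text
2.9 [558.8 -58.2 337.7] [ 0.1 -0.6 -0.3] [ 10.57  12.85   1.07  -0.   -78.2  -10.32]
 rect [ 542.5 -123.8] [129.5 129.9] 86.37
3.0 [559.  -58.  337.7] [ 0.8 -0.7 -0.1] [ 10.6   12.87   1.08   0.   -78.2  -10.31]
 rect [0. 0.] [0. 0.] 0.0
3.1 [559.1 -57.7 337.6] [ 0.2 -0.6  0.1] [ 10.63  12.88   1.09  -0.   -78.2  -10.31]
 rect [0. 0.] [0. 0.] 0.0
3.2 [559.2 -57.5 337.6] [-0.2 -0.2 -0.5] [ 10.64  12.89   1.1   -0.   -78.2  -10.31]
 rect [ 542.4 -123.8] [129.8 130.1] 86.44
3.3 [559.2 -57.4 337.5] [0.  0.  0.3] [ 10.66  12.9    1.1    0.   -78.2  -10.31]
 rect [ 542.5 -123.8] [129.8 130. ] 86.4
3.4 [559.3 -57.4 337.6] [0.4 0.3 0.6] [ 10.66  12.9    1.1    0.   -78.2  -10.31]
 rect [0. 0.] [0. 0.] 0.0
```

Request:
{"name": "drive_tool", "arguments": {"rows": [[100,-5,-40,0,0,0,-0.008],[100,-5,-40,0,0,0,-0.008],[100,-5,-40,0,0,0,-0.008],[100,-4,-40,-5,0,0,-0.007],[100,0,-1,-40,0,0,0]]}}

```text
time_s: 3.92
tcp_pos: [0.543, -0.2251, 0.2995]
ee_rot: [[-0.03, -0.999, 0.015], [-1.0, 0.03, -0.007], [0.007, -0.015, -1.0]]
wrist_force: [2.2, 0.1, 0.1]
gripper_width: 0.997
gripper_force: 0.0
```

Request:
{"name": "drive_tool", "arguments": {"rows": [[100,0,0,-40,0,0,0],[100,0,0,-40,0,0,0],[100,0,0,-40,0,0,0],[100,0,0,-40,0,0,0],[100,0,0,-30,0,0,0]]}}

```text
time_s: 4.33
tcp_pos: [0.5387, -0.2181, 0.0994]
ee_rot: [[-0.026, -1.0, -0.003], [-1.0, 0.026, 0.001], [-0.001, 0.003, -1.0]]
wrist_force: [-0.2, -0.1, 0.2]
gripper_width: 1.0
gripper_force: 0.0
```

Request:
{"name": "drive_tool", "arguments": {"rows": [[100,0,0,-20,0,0,0],[100,0,0,-10,0,0,0],[100,0,0,0,0,0,0],[100,0,0,0,0,0,0],[100,0,0,0,0,0,0]]}}

```text
time_s: 4.75
tcp_pos: [0.5418, -0.2187, 0.0744]
ee_rot: [[-0.025, -1.0, 0.004], [-1.0, 0.025, -0.001], [0.001, -0.004, -1.0]]
wrist_force: [0.5, 0.2, -0.2]
gripper_width: 0.997
gripper_force: 0.0
```

Request:
{"name": "drive_tool", "arguments": {"rows": [[100,0,0,-6,0,0,0],[100,0,0,-4,0,0,0],[100,0,0,0,0,0,0],[100,0,0,0,0,0,0]]}}

```text
time_s: 5.08
tcp_pos: [0.5402, -0.2184, 0.0627]
ee_rot: [[-0.025, -1.0, 0.0], [-1.0, 0.025, -0.0], [0.0, -0.0, -1.0]]
wrist_force: [-0.2, 0.7, -1.0]
gripper_width: 0.999
gripper_force: 0.0
```

Request:
{"name": "drive_tool", "arguments": {"rows": [[100,0,0,0,0,0,0],[100,0,0,0,0,0,0]]}}

```text
time_s: 5.25
tcp_pos: [0.5404, -0.2184, 0.0628]
ee_rot: [[-0.025, -1.0, 0.0], [-1.0, 0.025, -0.0], [0.0, -0.0, -1.0]]
wrist_force: [0.3, 0.1, 0.1]
gripper_width: 1.003
gripper_force: 0.0
```

Run:
```python
from h import *
s,c=wrist(); print(s['tcp_pos'],s['wrist_force']); cv2.imwrite('pics/w2.png',c['frame'][:,:,::-1])
```

```text
[ 0.54037601 -0.21840015  0.06278465] [0.34238445 0.12191489 0.05719022]
```

View pics/w2.png

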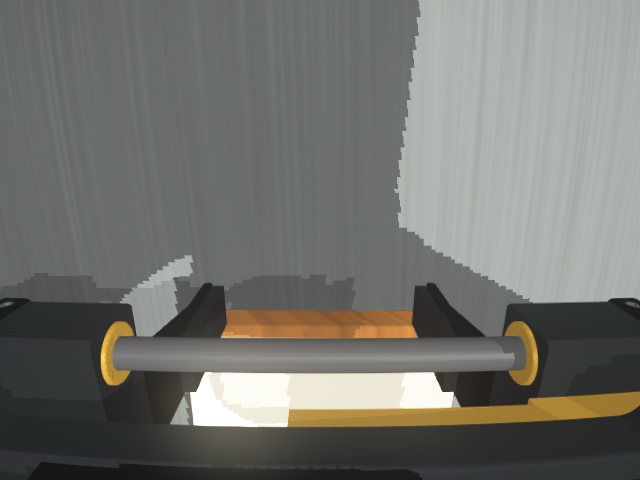

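Request:
{"name": "drive_tool", "arguments": {"rows": [[100,0,5,0,0,0,0],[100,0,4,0,0,0,0],[100,0,2,0,0,0,0],[100,0,1.5,0,0,0,0],[100,0,1.5,0,0,0,0]]}}

```text
time_s: 5.72
tcp_pos: [0.5403, -0.204, 0.0626]
ee_rot: [[-0.025, -1.0, 0.0], [-1.0, 0.025, -0.0], [0.0, -0.0, -1.0]]
wrist_force: [-0.3, -0.4, 0.1]
gripper_width: 1.006
gripper_force: 0.0
```

Request:
{"name": "drive_tool", "arguments": {"rows": [[100,0,1.5,0,0,0,0],[100,0,1.5,0,0,0,0]]}}

```text
time_s: 5.88
tcp_pos: [0.5405, -0.2014, 0.0626]
ee_rot: [[-0.025, -1.0, 0.0], [-1.0, 0.025, -0.0], [0.0, -0.0, -1.0]]
wrist_force: [1.3, -1.2, -0.2]
gripper_width: 0.997
gripper_force: 0.5
```

Request:
{"name": "drive_tool", "arguments": {"rows": [[100,0,1.5,0,0,0,0],[100,0,1.5,0,0,0,0]]}}

```text
time_s: 6.05
tcp_pos: [0.5404, -0.1984, 0.0626]
ee_rot: [[-0.025, -1.0, 0.0], [-1.0, 0.025, -0.0], [0.0, -0.0, -1.0]]
wrist_force: [0.5, -1.5, -0.2]
gripper_width: 0.999
gripper_force: 0.6
```

Request:
{"name": "drive_tool", "arguments": {"rows": [[100,0,1.5,0,0,0,0],[100,0,1.5,0,0,0,0]]}}

```text
time_s: 6.22
tcp_pos: [0.5404, -0.1954, 0.0626]
ee_rot: [[-0.025, -1.0, 0.0], [-1.0, 0.025, -0.0], [0.0, -0.0, -1.0]]
wrist_force: [-0.1, -2.1, 0.4]
gripper_width: 0.999
gripper_force: 0.7
```

Request:
{"name": "drive_tool", "arguments": {"rows": [[100,0,1.5,0,0,0,0],[100,0,1.5,0,0,0,0]]}}

```text
time_s: 6.38
tcp_pos: [0.5402, -0.1923, 0.0626]
ee_rot: [[-0.025, -1.0, -0.0], [-1.0, 0.025, -0.0], [0.0, 0.0, -1.0]]
wrist_force: [-0.2, -1.9, 0.4]
gripper_width: 1.0
gripper_force: 0.8
```

Request:
{"name": "drive_tool", "arguments": {"rows": [[100,0.1,2.5,0,0,0,0],[100,0.1,3.5,0,0,0,0],[100,0.1,4,0,0,0,0],[100,0.1,4,0,0,0,0],[100,0.1,4,0,0,0,0]]}}

```text
time_s: 6.8
tcp_pos: [0.5407, -0.1739, 0.0626]
ee_rot: [[-0.025, -1.0, -0.0], [-1.0, 0.025, -0.0], [0.0, 0.0, -1.0]]
wrist_force: [0.8, -1.9, -0.3]
gripper_width: 1.001
gripper_force: 0.8
```

Request:
{"name": "drive_tool", "arguments": {"rows": [[100,0.1,4,0,0,0,0],[100,0.1,4,0,0,0,0],[100,0.1,4,0,0,0,0],[100,0.1,4,0,0,0,0],[100,0.1,4,0,0,0,0]]}}

```text
time_s: 7.22
tcp_pos: [0.5413, -0.1539, 0.0626]
ee_rot: [[-0.025, -1.0, 0.0], [-1.0, 0.025, -0.0], [0.0, -0.0, -1.0]]
wrist_force: [0.8, -0.6, 1.4]
gripper_width: 0.997
gripper_force: 0.9
```

Request:
{"name": "drive_tool", "arguments": {"rows": [[100,0.1,4,0,0,0,0],[100,0.1,4,0,0,0,0],[100,0.1,4,0,0,0,0],[100,0.1,4,0,0,0,0],[100,0.1,4,0,0,0,0]]}}

```text
time_s: 7.63
tcp_pos: [0.5418, -0.134, 0.0626]
ee_rot: [[-0.025, -1.0, 0.0], [-1.0, 0.025, -0.0], [0.0, -0.0, -1.0]]
wrist_force: [1.0, -1.4, 1.8]
gripper_width: 1.003
gripper_force: 0.9
```

Request:
{"name": "drive_tool", "arguments": {"rows": [[100,0.1,4,0,0,0,0],[100,0.1,4,0,0,0,0],[100,0.1,4,0,0,0,0],[100,0.1,4,0,0,0,0],[100,0.1,4,0,0,0,0]]}}

```text
time_s: 8.05
tcp_pos: [0.5422, -0.114, 0.0626]
ee_rot: [[-0.025, -1.0, 0.0], [-1.0, 0.025, 0.0], [-0.0, -0.0, -1.0]]
wrist_force: [0.5, -1.6, 0.2]
gripper_width: 0.998
gripper_force: 0.8
```

Run:
```python
from h import *
s=sense(); print(s['tcp_pos'],s['wrist_force'])
c=capture('scene'); cv2.imwrite('pics/s3.png',cv2.resize(c['frame'][150:350,200:480,::-1],(784,560)))
```

```text
[ 0.54224884 -0.11395221  0.06255957] [ 0.53044434 -1.56480263  0.15031709]
```

View pics/s3.png

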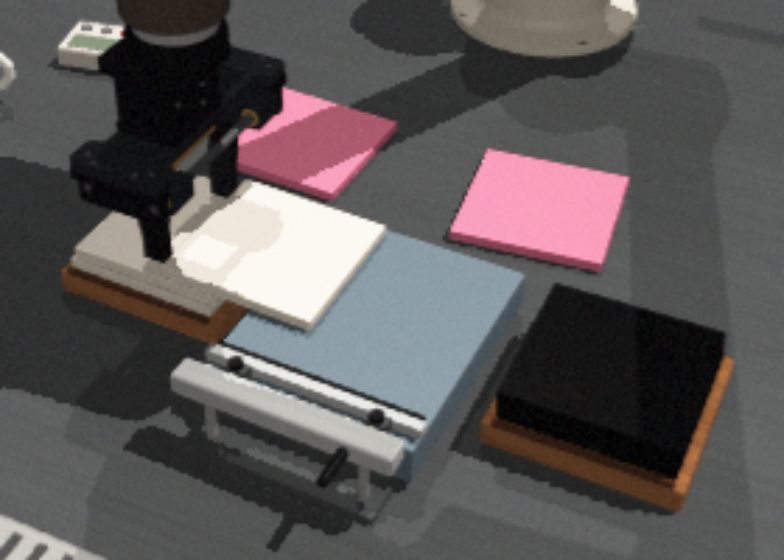

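Request:
{"name": "drive_tool", "arguments": {"rows": [[100,0.1,3,0,0,0,0],[100,0.1,4,0,0,0,0],[100,0.1,4,0,0,0,0],[100,0.1,4,0,0,0,0],[100,0.1,4,0,0,0,0]]}}

```text
time_s: 8.52
tcp_pos: [0.5426, -0.095, 0.0624]
ee_rot: [[-0.025, -1.0, -0.0], [-1.0, 0.025, 0.0], [-0.0, 0.0, -1.0]]
wrist_force: [-0.4, -1.1, -0.9]
gripper_width: 1.005
gripper_force: 0.6
```

Request:
{"name": "drive_tool", "arguments": {"rows": [[100,0.1,4,0,0,0,0],[100,0.1,4,0,0,0,0],[100,0.1,4,0,0,0,0],[100,0.1,4,0,0,0,0],[100,0.1,4,0,0,0,0]]}}

```text
time_s: 8.93
tcp_pos: [0.5432, -0.0749, 0.0625]
ee_rot: [[-0.025, -1.0, -0.0], [-1.0, 0.025, 0.0], [-0.0, 0.0, -1.0]]
wrist_force: [0.2, -1.0, -1.2]
gripper_width: 0.998
gripper_force: 0.6
```

Request:
{"name": "drive_tool", "arguments": {"rows": [[100,0.1,4,0,0,0,0],[100,0.1,4,0,0,0,0],[100,0.1,4,0,0,0,0],[100,0.1,4,0,0,0,0],[100,0.1,4,0,0,0,0]]}}

```text
time_s: 9.35
tcp_pos: [0.5438, -0.055, 0.0626]
ee_rot: [[-0.025, -1.0, 0.0], [-1.0, 0.025, -0.0], [0.0, -0.0, -1.0]]
wrist_force: [0.7, -1.6, -0.9]
gripper_width: 1.0
gripper_force: 0.7
```

Request:
{"name": "drive_tool", "arguments": {"rows": [[100,0.1,4,0,0,0,0],[100,0.1,4,0,0,0,0],[100,0.1,4,0,0,0,0],[100,0.1,3,0,0,0,0],[100,0.1,2,0,0,0,0]]}}

```text
time_s: 9.77
tcp_pos: [0.5443, -0.0379, 0.0626]
ee_rot: [[-0.025, -1.0, 0.0], [-1.0, 0.025, -0.0], [0.0, -0.0, -1.0]]
wrist_force: [-0.5, -1.7, -0.5]
gripper_width: 1.0
gripper_force: 0.8
```

Run:
```python
from h import *
s=sense(); print(s['tcp_pos'],s['wrist_force'])
c=capture('scene'); cv2.imwrite('pics/s4.png',cv2.resize(c['frame'][150:350,200:480,::-1],(784,560)))
```

```text
[ 0.54428933 -0.03793996  0.06259325] [-0.51574575 -1.69558476 -0.52468338]
```

View pics/s4.png

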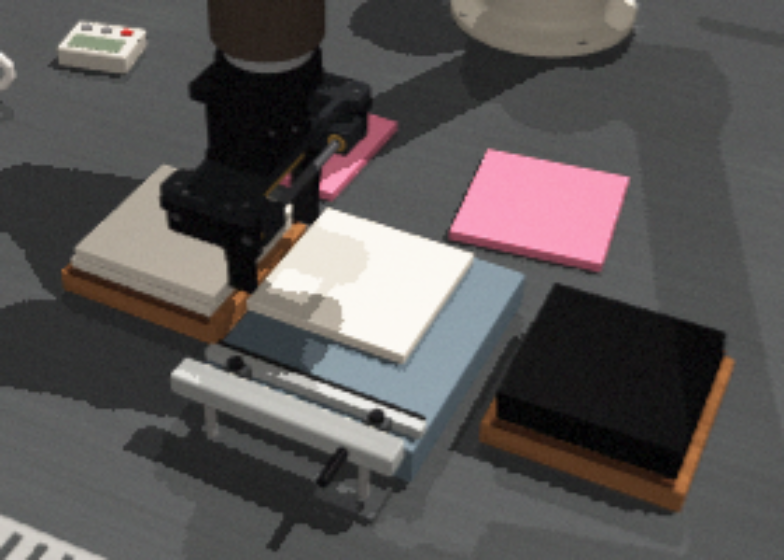

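Request:
{"name": "drive_tool", "arguments": {"rows": [[100,0.1,3,0,0,0,0],[100,0.1,4,0,0,0,0],[100,0.1,4,0,0,0,0],[100,0.1,3,0,0,0,0],[100,0.1,2,0,0,0,0]]}}

```text
time_s: 10.23
tcp_pos: [0.5448, -0.022, 0.0626]
ee_rot: [[-0.025, -1.0, 0.0], [-1.0, 0.025, -0.0], [0.0, -0.0, -1.0]]
wrist_force: [0.2, -2.7, -0.2]
gripper_width: 1.002
gripper_force: 0.8
```

Request:
{"name": "drive_tool", "arguments": {"rows": [[100,0,2,0,0,0,0],[100,0,1,0,0,0,0],[100,0,0,0,0,0,0]]}}

```text
time_s: 10.48
tcp_pos: [0.5448, -0.019, 0.0626]
ee_rot: [[-0.025, -1.0, 0.0], [-1.0, 0.025, 0.0], [-0.0, -0.0, -1.0]]
wrist_force: [-0.1, 0.2, 0.3]
gripper_width: 1.001
gripper_force: 0.0
```

Request:
{"name": "drive_tool", "arguments": {"rows": [[100,0,-3,0,0,0,0],[100,0,-15,0,0,0,0],[100,0,-15,10,0,0,0.06],[100,-10,0,40,0,0,0.12],[100,-10,10,38,0,0,0.12]]}}

```text
time_s: 10.9
tcp_pos: [0.5235, -0.0441, 0.1496]
ee_rot: [[0.274, -0.962, -0.005], [-0.962, -0.274, -0.001], [-0.0, 0.005, -1.0]]
wrist_force: [1.8, 0.8, 1.3]
gripper_width: 1.001
gripper_force: 0.0
```

Request:
{"name": "drive_tool", "arguments": {"rows": [[100,-10,10,38,0,0,0.12],[100,-10,10,38,0,0,0.12],[100,-10,10,38,0,0,0.12],[100,-10,10,38,0,0,0.12],[100,-10,10,10,0,0,0.12]]}}

```text
time_s: 11.32
tcp_pos: [0.4767, 0.0081, 0.3195]
ee_rot: [[0.772, -0.636, 0.013], [-0.636, -0.772, 0.002], [0.008, -0.01, -1.0]]
wrist_force: [0.3, 0.5, 0.1]
gripper_width: 0.996
gripper_force: 0.0
```

Request:
{"name": "drive_tool", "arguments": {"rows": [[100,-10,10,0,0,0,0.12],[100,-10,10,0,0,0,0.12],[100,-10,10,0,0,0,0.12],[100,0,10,0,0,0,0.12],[100,0,10,0,0,0,0.12]]}}

```text
time_s: 11.73
tcp_pos: [0.4441, 0.058, 0.3129]
ee_rot: [[0.996, -0.09, 0.001], [-0.09, -0.996, 0.001], [0.001, -0.001, -1.0]]
wrist_force: [0.1, 0.4, -0.4]
gripper_width: 0.998
gripper_force: 0.0
```

Request:
{"name": "drive_tool", "arguments": {"rows": [[100,0,0,0,0,0,0.07],[100,0,0,0,0,0,0],[100,0,0,0,0,0,0],[100,0,0,0,0,0,0]]}}

```text
time_s: 12.07
tcp_pos: [0.4447, 0.0574, 0.3125]
ee_rot: [[1.0, -0.028, -0.0], [-0.028, -1.0, 0.0], [-0.0, -0.0, -1.0]]
wrist_force: [-0.2, -0.9, 0.3]
gripper_width: 0.997
gripper_force: 0.0
```

Run:
```python
from h import *
s,c=wrist(); print(s['time_s'],s['tcp_pos'],s['wrist_force'],np.round(s['ee_rot'],3).tolist(),np.array(s['joints']).round(1))
cv2.imwrite('pics/w5.png',c['frame'][:,:,::-1])
for l,z in (('white_top',.048),('stage',.038),('fence',.047)):
    for m in masks_of(l,c)[:3]:
        ys,xs=np.nonzero(m['region']); D=pts(c,np.c_[xs,ys]); P=pts(c,np.c_[xs,ys],z); k=abs(D[:,2]-z)<.005
        print(l,round(m['p'],2),m['xy'],len(xs),k.sum()) 
        if k.sum()>50: edges(P[k])
```

```text
12.0667 [0.44465944 0.05740949 0.31247257] [-0.22311573 -0.93341934  0.32104152] [[1.0, -0.028, -0.0], [-0.028, -1.0, 0.0], [-0.0, -0.0, -1.0]] [ 28.2   1.6 -15.6  -0.  -72.7  60.2]
white_top 0.96 [314.9, 99.2] 17316 17239
 rect [544.5  57.9] [130.  129.2] 88.38
white_top 0.96 [272.7, 271.6] 10388 0
white_top 0.8 [462.4, 261.7] 9095 0
stage 0.97 [306.9, 29.7] 11207 11157
 rect [557.   59.4] [169.9 169. ] 88.31
stage 0.43 [315.1, 97.9] 17345 6
```

View pics/w5.png

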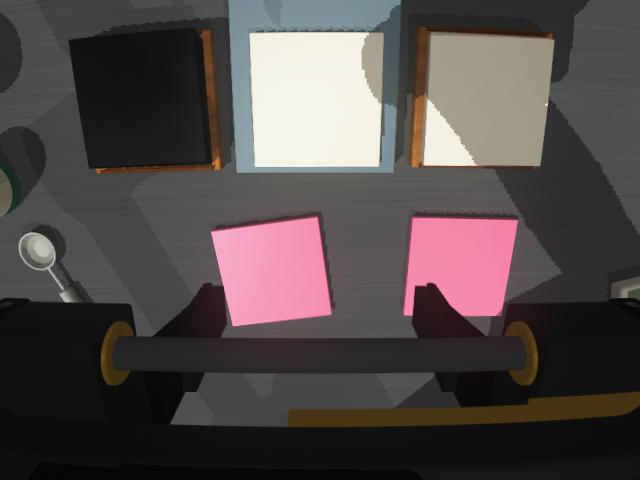

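Request:
{"name": "drive_tool", "arguments": {"rows": [[100,1,1,-35,0,0,0],[100,1,1,-40,0,0,0],[100,1,1,-40,0,0,0],[100,1,0,-40,0,0,0],[100,1,0,-40,0,0,0]]}}

```text
time_s: 12.68
tcp_pos: [0.4499, 0.0605, 0.1164]
ee_rot: [[1.0, -0.026, 0.002], [-0.026, -1.0, 0.001], [0.002, -0.001, -1.0]]
wrist_force: [0.7, 0.4, -1.5]
gripper_width: 1.0
gripper_force: 0.0
```

Request:
{"name": "drive_tool", "arguments": {"rows": [[100,0,0,-30,0,0,0],[100,0,0,-15,0,0,0],[100,0,0,-6,0,0,0],[100,0,0,0,0,0,0],[100,0,0,0,0,0,0]]}}

```text
time_s: 13.1
tcp_pos: [0.4506, 0.0609, 0.0672]
ee_rot: [[1.0, -0.026, 0.001], [-0.026, -1.0, 0.0], [0.001, -0.0, -1.0]]
wrist_force: [1.0, 0.5, 0.3]
gripper_width: 1.002
gripper_force: 0.0
```

Request:
{"name": "drive_tool", "arguments": {"rows": [[100,0,0,0,0,0,0],[100,0,0,0,0,0,0],[100,0,0,0,0,0,0]]}}

```text
time_s: 13.35
tcp_pos: [0.4504, 0.061, 0.0677]
ee_rot: [[1.0, -0.026, 0.003], [-0.026, -1.0, 0.001], [0.003, -0.001, -1.0]]
wrist_force: [-0.5, 0.3, -0.5]
gripper_width: 0.994
gripper_force: 0.0
```

Request:
{"name": "drive_tool", "arguments": {"rows": [[100,0,0,-3,0,0,0],[100,0,0,-3,0,0,0],[100,2,0,0,0,0,0],[100,3,0,0,0,0,0],[100,3,0,0,0,0,0]]}}

```text
time_s: 13.77
tcp_pos: [0.4581, 0.0607, 0.0605]
ee_rot: [[1.0, -0.026, 0.0], [-0.026, -1.0, -0.0], [0.0, 0.0, -1.0]]
wrist_force: [0.2, -0.2, 0.2]
gripper_width: 0.998
gripper_force: 0.0
```

Request:
{"name": "drive_tool", "arguments": {"rows": [[100,2,0,0,0,0,0],[100,1.5,0,0,0,0,0],[100,1.5,0,0,0,0,0]]}}

```text
time_s: 14.02
tcp_pos: [0.463, 0.0606, 0.0605]
ee_rot: [[1.0, -0.026, -0.0], [-0.026, -1.0, -0.0], [-0.0, 0.0, -1.0]]
wrist_force: [0.7, -0.4, -0.0]
gripper_width: 1.001
gripper_force: 0.0
```

Request:
{"name": "drive_tool", "arguments": {"rows": [[100,1.5,0,0,0,0,0],[100,1.5,0,0,0,0,0]]}}

```text
time_s: 14.18
tcp_pos: [0.4658, 0.0606, 0.0605]
ee_rot: [[1.0, -0.026, -0.0], [-0.026, -1.0, -0.0], [-0.0, 0.0, -1.0]]
wrist_force: [1.2, 0.2, 0.5]
gripper_width: 1.0
gripper_force: 0.0
```

Request:
{"name": "drive_tool", "arguments": {"rows": [[100,1.5,0,0,0,0,0],[100,1.5,0,0,0,0,0]]}}

```text
time_s: 14.35
tcp_pos: [0.4689, 0.0606, 0.0605]
ee_rot: [[1.0, -0.026, -0.0], [-0.026, -1.0, -0.0], [-0.0, 0.0, -1.0]]
wrist_force: [-0.0, 0.9, 0.6]
gripper_width: 0.997
gripper_force: 0.0
```

Request:
{"name": "drive_tool", "arguments": {"rows": [[100,1.5,0,0,0,0,0],[100,1.5,0,0,0,0,0]]}}

```text
time_s: 14.52
tcp_pos: [0.471, 0.0603, 0.0604]
ee_rot: [[1.0, -0.026, -0.002], [-0.026, -1.0, -0.001], [-0.002, 0.001, -1.0]]
wrist_force: [-2.9, 0.3, 1.3]
gripper_width: 0.998
gripper_force: 1.0
```

Request:
{"name": "drive_tool", "arguments": {"rows": [[100,2,0.1,0,0,0,0],[100,3,0.1,0,0,0,0],[100,3,0.1,0,0,0,0],[100,3,0.1,0,0,0,0],[100,3,0.1,0,0,0,0]]}}

```text
time_s: 14.93
tcp_pos: [0.4861, 0.0611, 0.0604]
ee_rot: [[1.0, -0.026, -0.0], [-0.026, -1.0, -0.0], [-0.0, 0.0, -1.0]]
wrist_force: [-1.7, 0.3, -0.4]
gripper_width: 1.001
gripper_force: 0.6
```

Request:
{"name": "drive_tool", "arguments": {"rows": [[100,3,0.1,0,0,0,0],[100,3,0.1,0,0,0,0],[100,3,0.1,0,0,0,0],[100,3,0.1,0,0,0,0],[100,2,0.1,0,0,0,0]]}}

```text
time_s: 15.35
tcp_pos: [0.5002, 0.0617, 0.0605]
ee_rot: [[1.0, -0.026, 0.0], [-0.026, -1.0, 0.0], [0.0, -0.0, -1.0]]
wrist_force: [-0.5, -0.1, -0.1]
gripper_width: 0.998
gripper_force: 0.6
```

```bash
cat > w.py <<'E'
from h import *
import sys
s,c=wrist(); print(s['time_s'],s['tcp_pos'],s['wrist_force'],np.round(s['ee_rot'],3).tolist())
cv2.imwrite('pics/%s.png'%sys.argv[1],c['frame'][:,:,::-1])
for l,z in (('white_top',.048),('stage',.038),('fence',.047)):
    for m in masks_of(l,c)[:2]:
        ys,xs=np.nonzero(m['region']); D=pts(c,np.c_[xs,ys]); P=pts(c,np.c_[xs,ys],z); k=abs(D[:,2]-z)<.005
        print(l,round(m['p'],2),m['xy'],len(xs),k.sum()) 
        if k.sum()>50: edges(P[k])
E
python3 w.py w6
```

```text
15.35 [0.50020989 0.06167502 0.06052919] [-0.50645779 -0.07913931 -0.13132143] [[1.0, -0.026, 0.0], [-0.026, -1.0, 0.0], [0.0, -0.0, -1.0]]
white_top 0.88 [248.8, 411.2] 2913 0
white_top 0.61 [323.5, 134.8] 93328 92932
 rect [568.3  59.2] [129.3 114.6] 88.56
stage 0.88 [316.2, 291.4] 32961 32695
 rect [554.9  59.6] [168.8 149.3] 88.48
stage 0.51 [565.7, 162.8] 2302 1
```

View pics/w6.png

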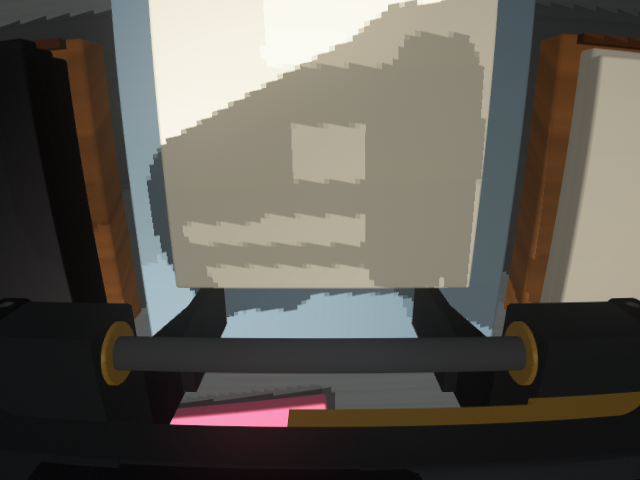

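Request:
{"name": "drive_tool", "arguments": {"rows": [[100,2,-0.05,0,0,0,0],[100,2,-0.05,0,0,0,0],[100,2,-0.05,0,0,0,0],[100,1,-0.03,0,0,0,0],[100,1,-0.03,0,0,0,0]]}}

```text
time_s: 15.97
tcp_pos: [0.5077, 0.0614, 0.0605]
ee_rot: [[1.0, -0.026, -0.0], [-0.026, -1.0, -0.0], [-0.0, 0.0, -1.0]]
wrist_force: [-1.8, 0.1, 0.2]
gripper_width: 1.001
gripper_force: 1.0
```

Request:
{"name": "drive_tool", "arguments": {"rows": [[100,1,-0.03,0,0,0,0],[100,1,-0.03,0,0,0,0]]}}

```text
time_s: 16.13
tcp_pos: [0.5097, 0.0613, 0.0605]
ee_rot: [[1.0, -0.026, -0.0], [-0.026, -1.0, -0.0], [-0.0, 0.0, -1.0]]
wrist_force: [-2.0, 0.0, 1.1]
gripper_width: 1.0
gripper_force: 1.0
```

Request:
{"name": "drive_tool", "arguments": {"rows": [[100,1,-0.03,0,0,0,0],[100,0,0,0,0,0,0]]}}

```text
time_s: 16.3
tcp_pos: [0.511, 0.0613, 0.0605]
ee_rot: [[1.0, -0.026, 0.0], [-0.026, -1.0, 0.0], [0.0, -0.0, -1.0]]
wrist_force: [-0.9, -0.4, 0.4]
gripper_width: 1.001
gripper_force: 0.6
```

Request:
{"name": "drive_tool", "arguments": {"rows": [[100,1,-0.03,0,0,0,0],[100,0,0,0,0,0,0]]}}

```text
time_s: 16.47
tcp_pos: [0.5119, 0.0613, 0.0605]
ee_rot: [[1.0, -0.026, 0.0], [-0.026, -1.0, 0.0], [0.0, -0.0, -1.0]]
wrist_force: [-1.8, -0.3, -0.2]
gripper_width: 1.0
gripper_force: 0.6
```

```bash
cat > mg.py <<'E'
from h import *
s,c=wrist(); print(s['time_s'],s['tcp_pos'],s['wrist_force'])
def E(l,z):
    q=masks_of(l,c); 
    best=None
    for m in q:
        ys,xs=np.nonzero(m['region']); D=pts(c,np.c_[xs,ys]); k=abs(D[:,2]-z)<.004
        if best is None or k.sum()>len(best): best=pts(c,np.c_[xs,ys],z)[k]*1000
    P=best; out=[]
    for sg in (-1,1):
        B=[]
        for b in np.arange(520,600,3):
            v=P[(P[:,0]>=b)&(P[:,0]<b+3),1]
            if len(v)>20: B.append((b+1.5,sg*np.max(sg*v)))
        B=np.array(B); f=np.polyfit(B[:,0],B[:,1],1); r=B[:,1]-np.polyval(f,B[:,0]); g=abs(r)<1.5
        f=np.polyfit(B[g,0],B[g,1],1); out.append(np.polyval(f,560)); print(l,sg,len(B),g.sum(),'slope deg',np.degrees(f[0]).round(2),'y@560',out[-1].round(2),'rms',r[g].std().round(2))
    return np.mean(out),out[1]-out[0]
a=E('white_top',.048); b=E('stage',.038); print('width',a[1],b[1],'offset tile-stage',a[0]-b[0])
E
python3 mg.py
```

```text
16.4667 [0.5119468  0.06132278 0.06052106] [-1.80994779 -0.26728412 -0.22834626]
white_top -1 27 27 slope deg -1.65 y@560 -5.15 rms 0.13
white_top 1 27 8 slope deg -0.63 y@560 123.58 rms 0.94
stage -1 27 27 slope deg -1.47 y@560 -24.55 rms 0.24
stage 1 27 27 slope deg -1.65 y@560 143.57 rms 0.13
width 128.72035808328312 168.12105065675198 offset tile-stage -0.2913755145880259
```

Request:
{"name": "drive_tool", "arguments": {"rows": [[100,1,-0.03,0,0,0,0],[100,0,0,0,0,0,0]]}}

```text
time_s: 16.78
tcp_pos: [0.5128, 0.0613, 0.0605]
ee_rot: [[1.0, -0.026, 0.0], [-0.026, -1.0, -0.0], [0.0, 0.0, -1.0]]
wrist_force: [-1.2, -0.6, -0.4]
gripper_width: 1.001
gripper_force: 0.6
```

Request:
{"name": "drive_tool", "arguments": {"rows": [[100,1,-0.03,0,0,0,0],[100,0,0,0,0,0,0]]}}

```text
time_s: 16.95
tcp_pos: [0.5139, 0.0613, 0.0605]
ee_rot: [[1.0, -0.026, 0.0], [-0.026, -1.0, -0.0], [0.0, 0.0, -1.0]]
wrist_force: [-0.7, -0.1, 0.0]
gripper_width: 1.001
gripper_force: 0.6
```

Request:
{"name": "drive_tool", "arguments": {"rows": [[100,1,-0.03,0,0,0,0],[100,0,0,0,0,0,0]]}}

```text
time_s: 17.12
tcp_pos: [0.5148, 0.0612, 0.0605]
ee_rot: [[1.0, -0.026, -0.0], [-0.026, -1.0, -0.0], [-0.0, 0.0, -1.0]]
wrist_force: [-1.7, -0.1, 0.2]
gripper_width: 0.999
gripper_force: 0.8
```

Request:
{"name": "drive_tool", "arguments": {"rows": [[100,1,-0.03,0,0,0,0],[100,0,0,0,0,0,0]]}}

```text
time_s: 17.28
tcp_pos: [0.5154, 0.0611, 0.0605]
ee_rot: [[1.0, -0.026, -0.001], [-0.026, -1.0, -0.0], [-0.001, 0.0, -1.0]]
wrist_force: [-3.6, 0.7, 1.3]
gripper_width: 1.004
gripper_force: 1.5
```

Request:
{"name": "drive_tool", "arguments": {"rows": [[100,1,-0.03,0,0,0,0],[100,0,0,0,0,0,0]]}}

```text
time_s: 17.45
tcp_pos: [0.5162, 0.0611, 0.0605]
ee_rot: [[1.0, -0.026, -0.001], [-0.026, -1.0, -0.0], [-0.001, 0.0, -1.0]]
wrist_force: [-4.2, 1.4, 2.4]
gripper_width: 1.001
gripper_force: 2.3
```

Request:
{"name": "drive_tool", "arguments": {"rows": [[100,1,-0.03,0,0,0,0],[100,0,0,0,0,0,0]]}}

```text
time_s: 17.62
tcp_pos: [0.5168, 0.061, 0.0604]
ee_rot: [[1.0, -0.026, -0.002], [-0.026, -1.0, -0.0], [-0.002, 0.0, -1.0]]
wrist_force: [-5.2, 1.6, 3.1]
gripper_width: 0.999
gripper_force: 2.7
```

Request:
{"name": "drive_tool", "arguments": {"rows": [[100,1,-0.03,0,0,0,0],[100,0,0,0,0,0,0]]}}

```text
time_s: 17.78
tcp_pos: [0.5174, 0.0609, 0.0603]
ee_rot: [[1.0, -0.026, -0.003], [-0.026, -1.0, -0.001], [-0.003, 0.001, -1.0]]
wrist_force: [-6.1, 2.0, 4.1]
gripper_width: 0.997
gripper_force: 3.2
```

Request:
{"name": "drive_tool", "arguments": {"rows": [[100,1,-0.03,0,0,0,0],[100,0,0,0,0,0,0],[100,0,0,0,0,0,0]]}}

```text
time_s: 18.03
tcp_pos: [0.5179, 0.0608, 0.0602]
ee_rot: [[1.0, -0.026, -0.004], [-0.026, -1.0, -0.001], [-0.004, 0.001, -1.0]]
wrist_force: [-8.1, 2.7, 4.4]
gripper_width: 1.001
gripper_force: 3.6
```

Request:
{"name": "drive_tool", "arguments": {"rows": [[100,0,0,0,0,0,0],[100,0,0,0,0,0,0],[100,0,0,0,0,0,0]]}}

```text
time_s: 18.28
tcp_pos: [0.5179, 0.0608, 0.0602]
ee_rot: [[1.0, -0.026, -0.004], [-0.026, -1.0, -0.001], [-0.004, 0.001, -1.0]]
wrist_force: [-7.0, 1.7, 3.3]
gripper_width: 0.996
gripper_force: 3.6
```

Request:
{"name": "drive_tool", "arguments": {"rows": [[100,0,0,0,0,0,0],[100,0,0,0,0,0,0],[100,0,0,0,0,0,0],[100,0,0,0,0,0,0],[100,0,0,0,0,0,0]]}}

```text
time_s: 18.7
tcp_pos: [0.5179, 0.0608, 0.0602]
ee_rot: [[1.0, -0.026, -0.004], [-0.026, -1.0, -0.001], [-0.004, 0.001, -1.0]]
wrist_force: [-6.8, 2.6, 4.1]
gripper_width: 1.003
gripper_force: 3.6
```

```bash
python3 mg.py; python3 w.py w7|grep -A1 white
```

```text
18.7 [0.51791764 0.06080598 0.0602402 ] [-6.77231586  2.59133598  4.05719018]
white_top -1 25 25 slope deg -1.64 y@560 -5.2 rms 0.14
white_top 1 25 6 slope deg -1.03 y@560 123.44 rms 0.9
stage -1 27 27 slope deg -1.6 y@560 -24.66 rms 0.2
stage 1 27 27 slope deg -1.54 y@560 143.66 rms 0.12
width 128.63347932907686 168.3211059410618 offset tile-stage -0.3772809847166769
white_top 0.55 [324.4, 138.9] 93671 93299
 rect [585.9  58.5] [129.3 114.3] 88.56
white_top 0.48 [276.3, 423.9] 135 0
stage 0.71 [318.7, 292.6] 34711 34341
```

Request:
{"name": "drive_tool", "arguments": {"rows": [[100,-0.7,0,0,0,0,0],[100,-0.7,0,0,0,0,0],[100,-0.7,0,0,0,0,0],[100,-0.7,0,0,0,0,0],[100,-0.7,0,0,0,0,0]]}}

```text
time_s: 19.47
tcp_pos: [0.5166, 0.0611, 0.0604]
ee_rot: [[1.0, -0.026, 0.001], [-0.026, -1.0, 0.0], [0.001, -0.0, -1.0]]
wrist_force: [-1.0, 1.1, -1.8]
gripper_width: 1.0
gripper_force: 0.8
```

Request:
{"name": "drive_tool", "arguments": {"rows": [[100,-0.7,0,0,0,0,0],[100,-0.7,0,0,0,0,0],[100,-0.7,0,0,0,0,0],[100,-0.7,0,0,0,0,0],[100,-0.7,0,0,0,0,0]]}}

```text
time_s: 19.88
tcp_pos: [0.5134, 0.0613, 0.0609]
ee_rot: [[1.0, -0.025, 0.002], [-0.025, -1.0, 0.0], [0.002, -0.0, -1.0]]
wrist_force: [0.6, 1.0, 0.6]
gripper_width: 1.0
gripper_force: 0.0
```

Request:
{"name": "drive_tool", "arguments": {"rows": [[100,-0.7,0,0,0,0,0],[100,-0.7,0,0,0,0,0],[100,-1,0,0,0,0,0],[100,-2,0,0,0,0,0],[100,-3,0,0,0,0,0]]}}

```text
time_s: 20.3
tcp_pos: [0.5053, 0.0611, 0.0606]
ee_rot: [[1.0, -0.026, 0.0], [-0.026, -1.0, 0.0], [0.0, -0.0, -1.0]]
wrist_force: [-0.4, 0.3, -0.3]
gripper_width: 1.003
gripper_force: 0.0
```

Request:
{"name": "drive_tool", "arguments": {"rows": [[100,-10,0,0,0,0,0],[100,-15,0,0,0,0,0],[100,-15,0,10,0,0,0],[100,-10,0,40,0,0,0],[100,0,0,40,0,0,0]]}}

```text
time_s: 20.72
tcp_pos: [0.4508, 0.0597, 0.1496]
ee_rot: [[1.0, -0.026, -0.008], [-0.026, -1.0, -0.003], [-0.008, 0.003, -1.0]]
wrist_force: [1.4, 0.7, 0.1]
gripper_width: 0.996
gripper_force: 0.0
```

Request:
{"name": "drive_tool", "arguments": {"rows": [[100,0,0,40,0,0,0],[100,0,0,40,0,0,0],[100,0,0,40,0,0,0],[100,20,0,30,0,0,0],[100,20,0,0,0,0,0]]}}

```text
time_s: 21.13
tcp_pos: [0.4976, 0.0616, 0.3088]
ee_rot: [[1.0, -0.024, 0.015], [-0.024, -1.0, 0.004], [0.015, -0.005, -1.0]]
wrist_force: [0.3, 0.1, 0.1]
gripper_width: 1.002
gripper_force: 0.0
```

Request:
{"name": "drive_tool", "arguments": {"rows": [[100,0,0,0,0,0,0],[100,0,0,0,0,0,0],[100,0,0,0,0,0,0],[100,0,0,0,0,0,0]]}}

```text
time_s: 21.47
tcp_pos: [0.494, 0.0608, 0.2995]
ee_rot: [[1.0, -0.026, -0.002], [-0.026, -1.0, -0.001], [-0.002, 0.001, -1.0]]
wrist_force: [-0.8, -1.2, -0.1]
gripper_width: 0.997
gripper_force: 0.0
```

```bash
python3 w.py w8; python3 mg.py
```

```text
21.4667 [0.49404897 0.06083006 0.29952055] [-0.76268237 -1.21998337 -0.09236935] [[1.0, -0.026, -0.002], [-0.026, -1.0, -0.001], [-0.002, 0.001, -1.0]]
white_top 0.97 [77.2, 8.0] 1346 0
white_top 0.92 [277.9, 300.6] 7713 0
stage 0.68 [317.4, 169.4] 18442 14392
 rect [577.8  58.8] [170.4 212.5] 88.56
fence 0.56 [316.8, 18.3] 3326 3021
 rect [669.1  56.6] [170.   28.8] 88.53
21.6667 [0.49483813 0.06101141 0.30027562] [0.68110707 0.13468651 0.62231773]
white_top -1 26 26 slope deg -1.92 y@560 -5.16 rms 0.39
white_top 1 26 3 slope deg -3.65 y@560 124.31 rms 0.64
stage -1 27 27 slope deg -1.61 y@560 -24.77 rms 0.52
stage 1 27 27 slope deg -1.47 y@560 143.45 rms 0.53
width 129.46869696040162 168.21532540390024 offset tile-stage 0.23070676677264146
```

View pics/w8.png

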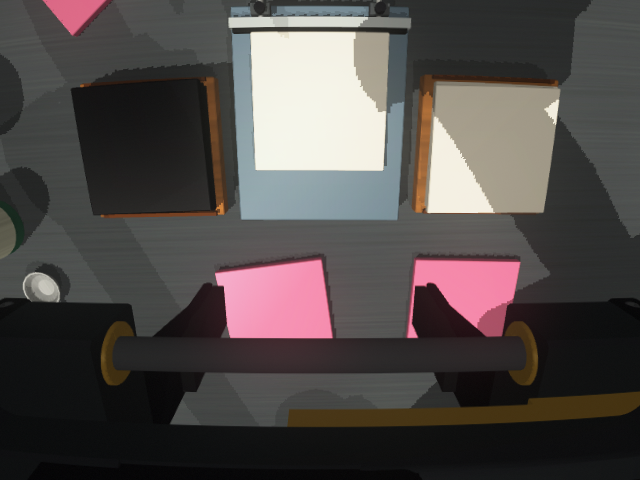

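Run:
```python
from h import *
s,c=wrist(); ys,xs=np.mgrid[0:260,200:430]; uv=np.c_[xs.ravel(),ys.ravel()]; D=pts(c,uv)
k=(abs(D[:,2]-.048)<.003)&(c['frame'][uv[:,1],uv[:,0]].min(1)>90)&(D[:,0]<.648)&(abs(D[:,1]-.059)<.075); r=edges(pts(c,uv,.048)[k],'tile')
ks=(abs(D[:,2]-.038)<.003)&(D[:,0]<.56)&(D[:,0]>.46)&(abs(D[:,1]-.059)<.1); edges(pts(c,uv,.038)[ks],'stage')
```

```text
tile rect [588.   58.4] [130.5 122.6] 88.64
stage rect [516.6  60.2] [169.7  89.2] 88.59
```

```bash
python3 -c "
from station import finish_job; print(finish_job())"
```

```text
the job is handed in; nothing more can be done
None
```

I slid the white tile onto the stage and pressed it against the fence at about 7 N for over a second. I then released it and handed the job in at about 22 s; in the last camera check it was central and square to within about 0.5 mm and 0.1°, and the highest force reading was under 10 N.

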